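# Spacer stick and next tube on the coated-tube stack

## Task

On this workshop bench, lay the loose pale square wooden spacer stick across both lower blue tubes on the yellow tape marks, parallel to the spacer already in place at the other end. Then lay the loose blue tube on the two spacers, centred over the stack and running the same way as the lower tubes, so that it rests level and clear of them. Set both down without dropping them, and let go.

Things in the scene. Friction and masses are not known exactly. Their poses are not given: they have to be found in the camera images.
- stack: Fixed stack: two blue square tubes, 240 mm long (along x), 40 x 40, centres at y = +-27 mm, on wooden bearers; tube tops 60 mm above the bench. Origin: centre of its footprint at bench height, z up. A fastened pale spacer (22 x 22 x 120) lies across at x = -75 mm, top at 82 mm. The next tube belongs over the origin, along x, its centre then 102 mm up.
- mark (a point): Centre of the missing spacer's place: half-way between the two yellow tape patches (26 mm wide) on the lower tubes, at the tubes' top height (60 mm), at x = +75 mm of the stack. Axes as the stack's: the spacer lies along this y, its centre then 71 mm above the bench.
- spacer_center (a point): Centre of the loose spacer: pale wooden square stick, 120 mm long (its x), 22 x 22 mm, 40 g, flat on the bench, centre 11 mm up. A thin dark slat (8 mm thick) and a small orange-handled file lie in a row with it, centres at least 80 mm apart, and a hammer farther off: not needed.
- tube_center (a point): Centre of the loose blue square tube: 240 mm long (along its x), 40 x 40 mm, 0.4 to 0.65 kg, lying flat on the bench away from the other things, its centre 20 mm up.
Not all that is in view belongs to the job. Of the things that look like the part that bears spacer_center, the middle-sized one is meant.

How it is judged:
At the end, for the whole second after the job is handed in: Spacer on both lower tubes, within 20 mm of the mark each way and 11 degrees of square; tube level (2 degrees) on both spacers, clear of the lower tubes, within 25 mm along and 20 mm across of the stack's centre, 97 to 107 mm up, within 11 degrees of the stack's direction; both at rest (x of spacer_center in the frame of mark between -0.02 and 0.02 m and y of spacer_center in the frame of mark between -0.02 and 0.02 m and z of spacer_center in the frame of mark between 0.007 and 0.015 m and angle between the x axis of spacer_center and the y axis of mark, either way round below 0.2 rad and x of tube_center in the frame of stack between -0.025 and 0.025 m and y of tube_center in the frame of stack between -0.02 and 0.02 m and z of tube_center in the frame of stack between 0.097 and 0.107 m and angle between the x axis of tube_center and the x axis of stack, either way round below 0.2 rad and angle between tube_center's own x axis and vertical between 1.53 and 1.61 rad and linear speed of each of tube, spacer below 0.02 m/s); the robot touches nothing.
It fails at once if the tube is dropped: out of the fingers and moving faster than 0.5 m/s (a fall of about 13 mm) (linear speed of tube above 0.5 m/s and contact force between tube and the fingers below 0.05 N).
It fails at once if the spacer is dropped: out of the fingers and moving faster than 0.5 m/s (a fall of about 13 mm) (linear speed of spacer above 0.5 m/s and contact force between spacer and the fingers below 0.05 N).
It also fails if it takes over 64 s, if anything falls off the work surface, if the arm or the gripper's body presses on something with over 40 N, if the wrist force passes 120 N, or if a joint passes its speed limit or range.

## Robot

A 6-joint arm with a two-finger parallel gripper is mounted at the origin on the work surface. World frame = base frame: x ahead of the robot, y to its left, z up, the work surface at z = 0. Lengths are in m, angles in rad, forces in N, time in s.
With the tool pointing down it reaches from about 0.3 to 0.95 m from the base axis. Payload 3.1 kg.
Tool frame: the origin (TCP) lies at the very end of the fingers, on their centre line; the grasp point (between the pads) lies 19 mm behind it; z points along the fingers, y is the direction in which the jaws open and shut (so a half turn about z gives the same grasp; the last joint's range is limited). The gripper opens to 85 mm and grips with 20 to 120 N. Pads are 22 mm wide; open, the fingers measure 114 mm over their backs; the gripper's body (76 mm by 85 mm) begins 54 mm behind the grasp point. The pads swing forward as they close: fully open they stand 13 mm farther back than shut.
Start: joints at [1.124, 0.308, 1.634, -0, 1.2, -0.07], TCP at [0.23, 0.581, 0.231] pointing down, gripper open.
Joint ranges: [-3.06, 3.06], [-0.79, 1.96], [0.05, 2.63], [-1.19, 4.34], [0.05, 2.64], [-2.94, 2.94]. Speed limits (rad/s): [2.79, 2.79, 3.14, 3.14, 3.14, 3.14].

## Interface

Orientations are given as a unit quaternion [x, y, z, w].
In Python, from cell import read_state, vision, ctrl gives the robot as it stands. The module is installed in compiled form; this text tells all that it offers.
- The arm moves only by the tool step_arm, never from a script. Its arguments are lists of equal length, an entry for each row: "jaw": the closure, from 0 (fully open) to 1 (shut); "travel": the shift along the tool's x, y, z as a fraction of full scale, a list of three; "turn": the turn, a rotation vector about the tool's x, y, z as a fraction of full scale, a list of three. In form: {"jaw": [jaw, ...], "travel": [[x, y, z], ...], "turn": [[rx, ry, rz], ...]}. A call has 1 to 8 rows; each row is the pose to reach, as a shift and turn from the pose measured when the call began, along the tool's axes at that moment, turning the shorter way round; what a row does not reach only later rows make up. Full scale, the value 1, is 0.4 m for a shift and 180 degrees for a turn. A row lasts 1/12 s, in which the tool goes at most 41.7 mm and 7.16 degrees, less where a joint would pass 70% of its speed; a pose out of reach is approached as far as the arm can. A call with a number of a shift or a turn outside -1 to 1 is refused whole. A call with a gripper value outside its range is refused whole. The fingers move at their own pace and stop on an object; "newtons" is the grip in N (left out, the last holds). Time passes only in rows, so rows that repeat a pose let the fingers close. It gives the time, the measured TCP pose, the force and the opening at its end, in the units of the state.
- read_state(): the state, without advancing time (a new reading comes with each control period).
- vision.capture(name): name is "side" or "top"; returns a dict with "color" (384x512x3 uint8, blue, green, red), "K" (3x3 intrinsics, pixels), "xyz" and "attitude" of the camera in the world. Camera axes: x right, y up, looking along -z (the intrinsics and any distortion apply to the point x, -y, -z); pixel columns grow to the right and rows downward; lengths in m; the calibration is good to about 2 mm. A picture is of the moment at which its call begins. There is no depth.
- ctrl.sign_off(): hands the job in, once; it reports no verdict.
The state is a dict: "time": time; "joint_positions": joint angles; "qvel": joint speeds; "joint_efforts": joint torques, N m; "tool_pos": TCP position; "tcp_rot": TCP orientation; "ft_force": force on the tool from outside, world axes, zero at the start; "moment": the same for the moment, N m; "grip_width": opening from 0.0 (shut) to 1.0 (fully open).
Only numpy, scipy, OpenCV 4.12 (cv2) and the standard library are available. Lean on these libraries where they do the work, as an engineer would, in place of code of your own. Each camera call takes 0.05 s, during which the arm holds its last target.

## Working session

There is one attempt and no reset: what is moved stays moved. The work goes in short steps, Python scripts to look and compute and a tool call to move; the robot and the scene stay as the last step left them, time stands still between calls to the robot, and variables do not carry over. Pictures are saved under pics/ and viewed, and the job is handed in when it is done.

Besides the shell and the picture viewer there is one more tool, called after "Call:" as name(argument=value, ...) on one line, values as JSON. step_arm: Moves the arm, as the interface text tells. Its arguments: {"type":"object","properties":{"jaw":{"type":"array","items":{"type":"number"}},"travel":{"type":"array","items":{"type":"array","items":{"type":"number","minimum":-1,"maximum":1}}},"turn":{"type":"array","items":{"type":"array","items":{"type":"number","minimum":-1,"maximum":1}}},"newtons":{"type":"number"}},"required":["jaw","travel","turn"]}

```bash
mkdir -p pics
python3 - <<'E'
from cell import read_state, vision, ctrl
import cv2,json
s=read_state();print(s)
for n in("side","top"):
    c=vision.capture(n);cv2.imwrite(f"pics/{n}0.png",c["color"]);print(n,c["K"],c["xyz"],c["attitude"],c.keys())
E
```

```text
{'time': 0.0, 'joint_positions': array([ 1.12430220e+00,  3.09015113e-01,  1.63523337e+00, -3.90056392e-05,
        1.19969483e+00, -6.96630090e-02]), 'qvel': array([ 3.82847438e-04, -1.55179843e-03,  5.67939006e-05,  9.11436823e-05,
        3.88308536e-04, -1.48061370e-05]), 'joint_efforts': array([-6.67771055e-04, -4.15241182e+01, -2.76668090e+01, -7.12832980e-05,
        1.01213882e-02, -1.31915402e-05]), 'tool_pos': array([0.22963315, 0.58037606, 0.23001849]), 'tcp_rot': array([ 1.87295633e-01,  9.82302888e-01, -1.14104026e-03, -2.82405736e-04]), 'ft_force': array([ 0.70662874,  0.84885346, -0.15720128]), 'moment': array([-0.00958998,  0.00841715,  0.03833169]), 'grip_width': 0.9995987856764714}
side [[427.93162896   0.         252.63286407]
 [  0.         427.93162896 199.3565096 ]
 [  0.           0.           1.        ]] [ 0.06978782 -0.54792842  0.85033787] [ 0.3390286  -0.10751174 -0.29831485  0.88572517] dict_keys(['color', 'K', 'xyz', 'attitude'])
top [[399.9609693    0.         260.73934674]
 [  0.         399.9609693  198.69422295]
 [  0.           0.           1.        ]] [0.31002955 0.02954421 0.95404175] [ 0.06167894 -0.06056416 -0.69752654  0.71132582] dict_keys(['color', 'K', 'xyz', 'attitude'])
```

View pics/side0.png

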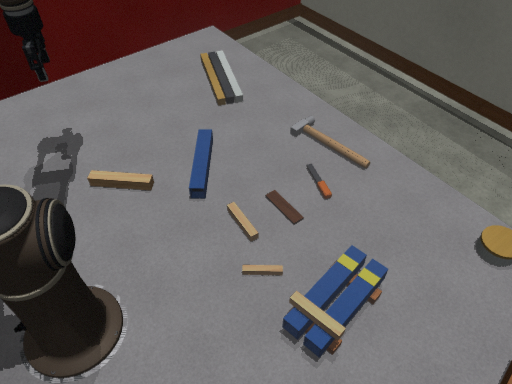

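View pics/top0.png

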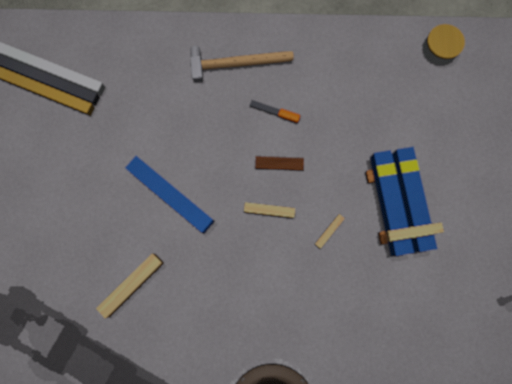

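The top view shows three pale sticks: large at (130,285), middle at (270,210), which is in a row with the slat and file, and small at (330,231). The fastened one on the stack is at (415,232). I choose (270,210). The loose tube is at (170,194). Next I'll take a close crop and measure.

```bash
cat > h.py <<'E'
import numpy as np,cv2
from cell import read_state, vision, ctrl
from scipy.spatial.transform import Rotation as R
def ray(c,u,v):
    K=c["K"];d=np.array([(u-K[0,2])/K[0,0],-(v-K[1,2])/K[1,1],-1.])
    return R.from_quat(c["attitude"]).apply(d)
def onplane(c,u,v,z):
    d=ray(c,u,v);p=np.array(c["xyz"]);return p+d*(z-p[2])/d[2]
def proj(c,P):
    K=c["K"];q=R.from_quat(c["attitude"]).inv().apply(np.array(P,float)-c["xyz"])
    q=np.atleast_2d(q);return np.c_[K[0,0]*q[:,0]/-q[:,2]+K[0,2],-K[1,1]*q[:,1]/-q[:,2]+K[1,2]]
def hsvmask(img,lo,hi): return cv2.inRange(cv2.cvtColor(img,cv2.COLOR_BGR2HSV),lo,hi)
COL=dict(blue=((105,120,40),(125,255,255)),pale=((12,70,120),(24,200,255)),yellow=((26,150,100),(35,255,255)))
def blobs(c,k,a=60):
    m=hsvmask(c["color"],*COL[k]);out=[]
    for q in cv2.findContours(m,cv2.RETR_EXTERNAL,cv2.CHAIN_APPROX_NONE)[0]:
        if cv2.contourArea(q)>a: out.append(q)
    return out
E
python3 - <<'E'
from h import *
for n in("top","side"):
  c=vision.capture(n)
  for k in COL:
    for q in blobs(c,k,30):
        r=cv2.minAreaRect(q);print(n,k,np.round(r[0]),np.round(r[1],1),cv2.contourArea(q),cv2.boxPoints(r).round(1).tolist())
        if n=="top":
            for z in (0.011,0.022,0.04,0.06,.082):
                b=np.array([onplane(c,u,v,z)[:2] for u,v in cv2.boxPoints(r)+0.0]);e=np.linalg.norm(np.diff(b,axis=0),axis=1)
                print("   z",z,b.mean(0).round(4),e.round(3))
  if n=="top":
    i=c["color"];a=cv2.resize(i[180:260,230:360],None,fx=5,fy=5,interpolation=2);cv2.imwrite("pics/c1.png",a)
    a=cv2.resize(i[140:260,350:450],None,fx=5,fy=5,interpolation=2);cv2.imwrite("pics/c2.png",a)
    a=cv2.resize(i[145:245,110:230],None,fx=5,fy=5,interpolation=2);cv2.imwrite("pics/c3.png",a)
E
```

```text
top blue [403. 247.] [14.1 21.4] 265.5 [[391.3999938964844, 241.89999389648438], [412.29998779296875, 237.6999969482422], [415.1000061035156, 251.60000610351562], [394.20001220703125, 255.8000030517578]]
   z 0.011 [ 0.3671 -0.3036] [0.051 0.033 0.051]
   z 0.022 [ 0.3665 -0.2997] [0.05  0.032 0.05 ]
   z 0.04 [ 0.3654 -0.2934] [0.049 0.032 0.049]
   z 0.06 [ 0.3642 -0.2863] [0.048 0.031 0.048]
   z 0.082 [ 0.3628 -0.2786] [0.047 0.03  0.047]
top blue [426. 243.] [13.9 18.6] 226.0 [[415.20001220703125, 238.0], [433.5, 234.3000030517578], [436.20001220703125, 248.0], [417.8999938964844, 251.60000610351562]]
   z 0.011 [ 0.377  -0.3567] [0.044 0.032 0.044]
   z 0.022 [ 0.3762 -0.3522] [0.044 0.032 0.044]
   z 0.04 [ 0.375  -0.3448] [0.043 0.031 0.043]
   z 0.06 [ 0.3735 -0.3366] [0.042 0.031 0.042]
   z 0.082 [ 0.372  -0.3276] [0.041 0.03  0.041]
top blue [393. 202.] [53.3 21.2] 1046.0 [[377.3999938964844, 178.0], [398.0, 173.5], [409.3999938964844, 225.60000610351562], [388.70001220703125, 230.10000610351562]]
   z 0.011 [ 0.4743 -0.2843] [0.052 0.128 0.051]
   z 0.022 [ 0.4723 -0.280
[... 7482 characters left out ...]
  8.] 269.5 [[226.60000610351562, 205.10000610351562], [233.0, 200.1999969482422], [257.29998779296875, 232.0], [251.0, 236.89999389648438]]
side pale [119. 176.] [63.7  8.2] 437.0 [[86.9000015258789, 177.89999389648438], [87.5, 169.6999969482422], [151.10000610351562, 174.10000610351562], [150.5, 182.39999389648438]]
side pale [336. 144.] [73.2  5.5] 285.0 [[303.6000061035156, 127.5999984741211], [306.5, 122.9000015258789], [369.29998779296875, 160.60000610351562], [366.3999938964844, 165.3000030517578]]
side pale [212.  75.] [49.4  6.7] 265.0 [[199.60000610351562, 53.599998474121094], [205.8000030517578, 51.099998474121094], [224.1999969482422, 96.9000015258789], [218.0, 99.4000015258789]]
```

View pics/c1.png

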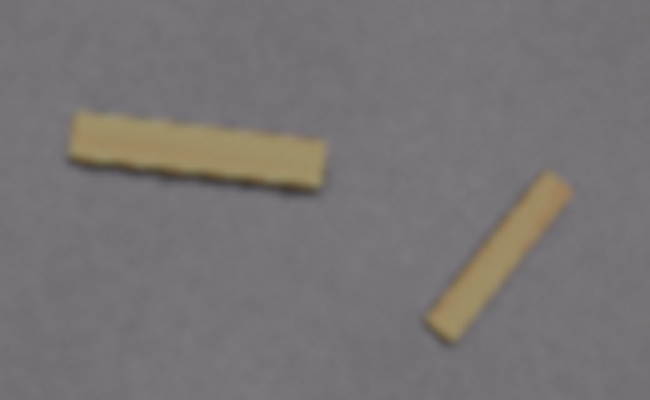

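View pics/c2.png

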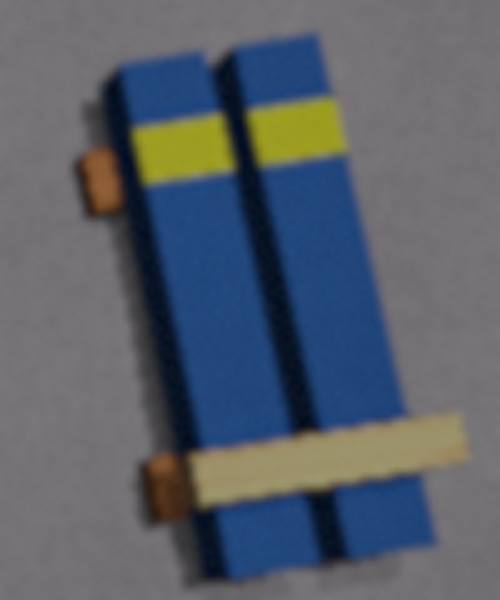

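View pics/c3.png

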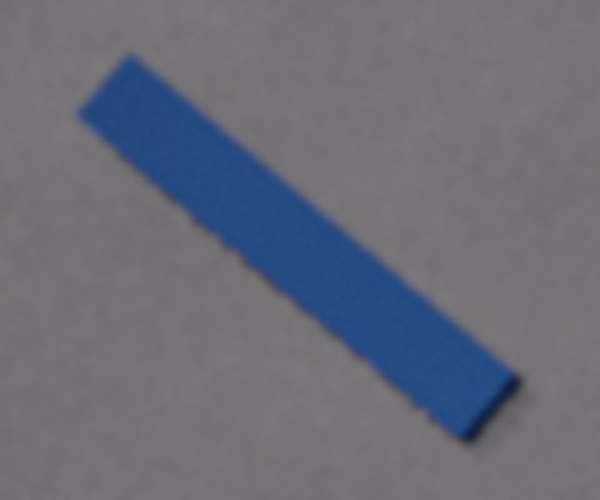

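The crop confirms it: the middle stick measures about 119 x 20 mm. The stack and tube are also clear in their crops. Next I'll compute the poses and cross-check them in the side view.

```bash
cat >> h.py <<'E'
def plan(pos,yang):
    """travel/turn to tool-down pose with jaw axis at angle yang (deg)"""
    s=read_state();T=R.from_quat(s["tcp_rot"]);a=np.radians(yang)
    y=np.array([np.cos(a),np.sin(a),0]);z=np.array([0,0,-1.]);G=R.from_matrix(np.c_[np.cross(y,z),y,z])
    t=T.inv().apply(np.array(pos)-s["tool_pos"])/.4; r=(T.inv()*G).as_rotvec()/np.pi
    print("t",round(float(s["time"]),2),"pos",s["tool_pos"].round(4),"F",s["ft_force"].round(1),"w",round(float(s["grip_width"]),3),"travel",t.round(4),"turn",r.round(4),"rows",round(np.linalg.norm(t)*.4/.0417,1),round(np.linalg.norm(r)*180/7.16,1))
E
python3 - <<'E'
from h import *
c=vision.capture("top");d=vision.capture("side")
for k,z,sel,name in(("pale",.022,(269,209),"spacer"),("blue",.04,(169,194),"tube")):
    for q in blobs(c,k):
        r=cv2.minAreaRect(q)
        if np.hypot(r[0][0]-sel[0],r[0][1]-sel[1])<4:
            b=np.array([onplane(c,u,v,z) for u,v in cv2.boxPoints(r)])
            e=b[1]-b[0],b[2]-b[1];l=max(e,key=np.linalg.norm)
            print(name,b.mean(0).round(4),np.degrees(np.arctan2(l[1],l[0])).round(1),"side px",proj(d,b.mean(0)).round(1))
print("yellow in side",[ [np.round(cv2.minAreaRect(q)[0],1).tolist()] for q in blobs(d,"yellow",30)],proj(d,[[.5404,-.2548,.06],[.5498,-.3063,.06]]).round(1).tolist())
plan([.448,.012,.12],0)
E
```

```text
spacer [0.4477 0.0125 0.022 ] -95.7 side px [[242.5 218. ]]
tube [0.4771 0.2469 0.04  ] -128.4 side px [[201.3 157.1]]
yellow in side [] [[348.6, 262.4], [369.2, 276.4]]
t 0.3 pos [0.2299 0.5809 0.2308] F [ 0.2  0.2 -0.3] w 1.008 travel [-1.0304 -1.1216  0.278 ] turn [-2.000e-04  1.000e-04  3.801e-01] rows 14.9 9.6
```

Call:
step_arm(jaw=[0, 0, 0, 0, 0, 0, 0, 0], travel=[[-0.52, -0.56, 0.14], [-0.52, -0.56, 0.14], [-0.52, -0.56, 0.14], [-0.52, -0.56, 0.14], [-0.52, -0.56, 0.14], [-0.52, -0.56, 0.14], [-0.52, -0.56, 0.14], [-0.52, -0.56, 0.14]], turn=[[0, 0, 0.21], [0, 0, 0.21], [0, 0, 0.21], [0, 0, 0.21], [0, 0, 0.21], [0, 0, 0.21], [0, 0, 0.21], [0, 0, 0.21]], newtons=40)

```text
time: 0.97
tool_pos: [0.3408, 0.2919, 0.1739]
tcp_rot: [0.496, 0.868, -0.002, 0.0]
ft_force: [0.8, 0.7, 0.4]
grip_width: 1.0
```

```bash
python3 -c "
from h import *
plan([.4477,.0125,.1],-5.7)"
```

```text
t 0.97 pos [0.3408 0.2919 0.1739] F [0.8 0.7 0.4] w 1.0 travel [-0.7372 -0.1236  0.1869] turn [-0.0008  0.001   0.2011] rows 7.4 5.1
```

Call:
step_arm(jaw=[0, 0, 0, 0, 0, 0, 0, 0], travel=[[-0.737, -0.124, 0.187], [-0.737, -0.124, 0.187], [-0.737, -0.124, 0.187], [-0.737, -0.124, 0.187], [-0.737, -0.124, 0.187], [-0.737, -0.124, 0.187], [-0.737, -0.124, 0.187], [-0.737, -0.124, 0.187]], turn=[[0, 0, 0.201], [0, 0, 0.201], [0, 0, 0.201], [0, 0, 0.201], [0, 0, 0.201], [0, 0, 0.201], [0, 0, 0.201], [0, 0, 0.201]])

```text
time: 1.63
tool_pos: [0.4487, 0.0088, 0.0995]
tcp_rot: [0.742, 0.67, -0.002, 0.002]
ft_force: [0.8, 0.2, -0.5]
grip_width: 1.002
```

```bash
python3 -c "
from h import *
plan([.4477,.0125,.004],-5.7)"
```

```text
t 1.63 pos [0.4487 0.0088 0.0995] F [ 0.8  0.2 -0.5] w 1.002 travel [ 0.0101 -0.0033  0.2387] turn [-0.      0.0016 -0.0007] rows 2.3 0.0
```

Call:
step_arm(jaw=[0, 0, 0, 0, 0, 0, 0, 0], travel=[[0.01, -0.003, 0.1], [0.01, -0.003, 0.15], [0.01, -0.003, 0.19], [0.01, -0.003, 0.21], [0.01, -0.003, 0.23], [0.01, -0.003, 0.239], [0.01, -0.003, 0.239], [0.01, -0.003, 0.239]], turn=[[0, 0.0016, -0.0007], [0, 0.0016, -0.0007], [0, 0.0016, -0.0007], [0, 0.0016, -0.0007], [0, 0.0016, -0.0007], [0, 0.0016, -0.0007], [0, 0.0016, -0.0007], [0, 0.0016, -0.0007]])

```text
time: 2.3
tool_pos: [0.4486, 0.0126, 0.0045]
tcp_rot: [0.741, 0.671, 0.0, 0.0]
ft_force: [0.4, 0.5, 0.6]
grip_width: 0.999
```

Call:
step_arm(jaw=[0.4, 0.5, 0.6, 0.7, 0.8, 1, 1, 1], travel=[[0, 0, 0], [0, 0, 0], [0, 0, 0], [0, 0, 0], [0, 0, 0], [0, 0, 0], [0, 0, 0], [0, 0, 0]], turn=[[0, 0, 0], [0, 0, 0], [0, 0, 0], [0, 0, 0], [0, 0, 0], [0, 0, 0], [0, 0, 0], [0, 0, 0]])

```text
time: 2.97
tool_pos: [0.4492, 0.0126, 0.0049]
tcp_rot: [0.741, 0.671, 0.001, 0.001]
ft_force: [-0.3, 0.5, 4.5]
grip_width: 0.246
```

```bash
python3 -c "
from h import *
plan([.4477,.0125,.15],-5.7)
for n in('top','side'):
  c=vision.capture(n); cv2.imwrite('pics/g1%s.png'%n,c['color'])
a=cv2.imread('pics/g1side.png')[160:280,170:320];cv2.imwrite('pics/g1c.png',cv2.resize(a,None,fx=4,fy=4))
"
```

```text
t 2.97 pos [0.4492 0.0126 0.0049] F [-0.3  0.5  4.5] w 0.246 travel [-0.0004 -0.0029 -0.3628] turn [ 0.0007 -0.0001  0.0002] rows 3.5 0.0
```

View pics/g1c.png

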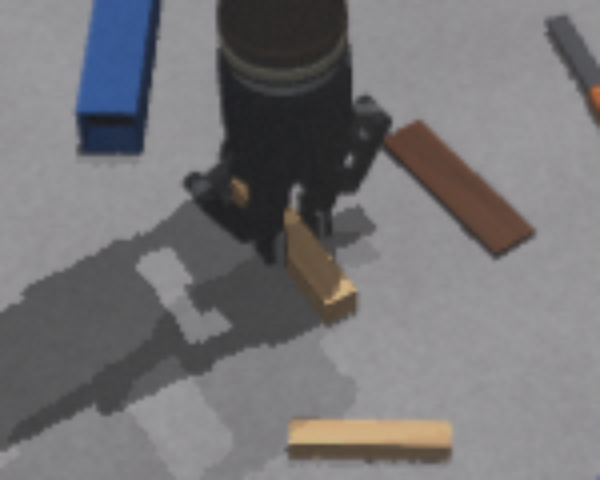

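The side crop shows the jaws on the stick at crop (300,230), and the 21 mm opening agrees with that. I'll lift.

Call:
step_arm(jaw=[1, 1, 1, 1, 1, 1, 1], travel=[[0, 0, -0.03], [0, 0, -0.08], [0, 0, -0.14], [0, 0, -0.2], [0, 0, -0.27], [0, 0, -0.32], [0, 0, -0.32]], turn=[[0, 0, 0], [0, 0, 0], [0, 0, 0], [0, 0, 0], [0, 0, 0], [0, 0, 0], [0, 0, 0]])

```text
time: 3.65
tool_pos: [0.4522, 0.0123, 0.1367]
tcp_rot: [0.741, 0.671, 0.004, 0.004]
ft_force: [1.4, 0.1, -0.5]
grip_width: 0.242
```

```bash
python3 -c "
from h import *
plan([.5451,-.2806,.135],10.1)
c=vision.capture('side'); cv2.imwrite('pics/g2c.png',cv2.resize(c['color'][100:280,150:340],None,fx=3,fy=3))
c=vision.capture('top'); cv2.imwrite('pics/g2t.png',cv2.resize(c['color'][100:300,180:380],None,fx=3,fy=3))
"
```

```text
t 3.65 pos [0.4522 0.0123 0.1367] F [ 1.4  0.1 -0.5] w 0.242 travel [-0.7058  0.3035  0.0071] turn [ 0.0033  0.0003 -0.0876] rows 7.4 2.2
```

View pics/g2c.png

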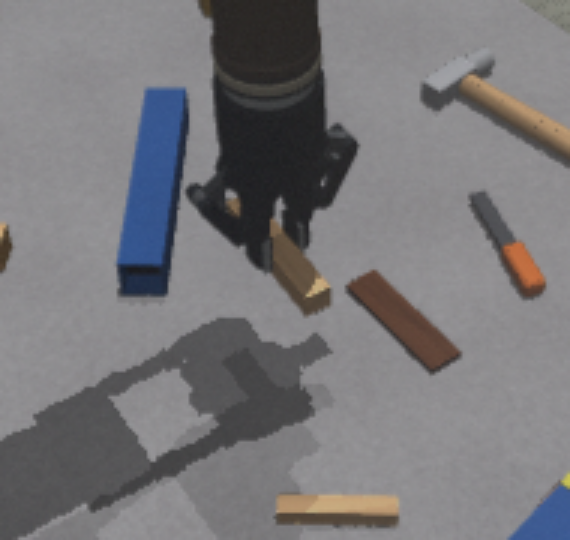

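View pics/g2t.png

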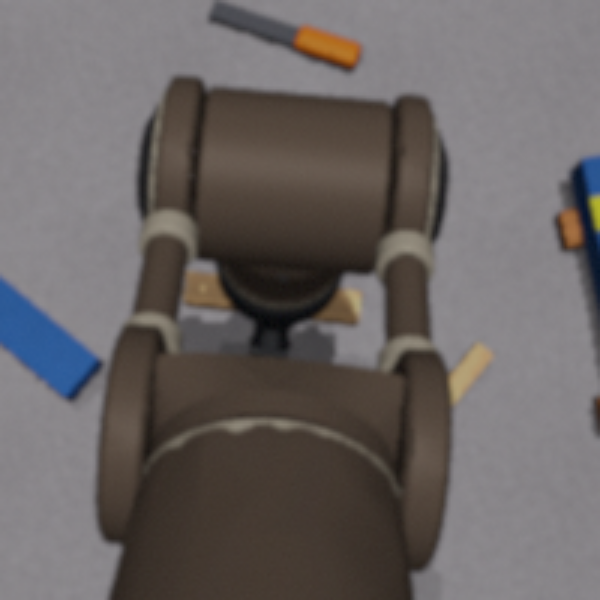

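The stick is lifted and held level (crop (285,250) in the side view).

Call:
step_arm(jaw=[1, 1, 1, 1, 1, 1, 1, 1], travel=[[-0.09, 0.04, 0.007], [-0.18, 0.08, 0.007], [-0.28, 0.12, 0.007], [-0.38, 0.16, 0.007], [-0.48, 0.2, 0.007], [-0.58, 0.25, 0.007], [-0.66, 0.285, 0.007], [-0.706, 0.303, 0.007]], turn=[[0.003, 0, -0.01], [0.003, 0, -0.02], [0.003, 0, -0.035], [0.003, 0, -0.05], [0.003, 0, -0.065], [0.003, 0, -0.08], [0.003, 0, -0.088], [0.003, 0, -0.088]])

```text
time: 4.42
tool_pos: [0.5417, -0.2846, 0.128]
tcp_rot: [0.642, 0.766, -0.003, -0.002]
ft_force: [0.3, 0.9, -0.2]
grip_width: 0.244
```

```bash
python3 -c "
from h import *
plan([.5451,-.2806,.085],10.1)
c=vision.capture('side'); cv2.imwrite('pics/p1s.png',cv2.resize(c['color'][180:384,230:450],None,fx=3,fy=2.9))
"
```

```text
t 4.42 pos [ 0.5417 -0.2846  0.128 ] F [ 0.3  0.9 -0.2] w 0.244 travel [0.0084 0.0109 0.1075] turn [-0.0024 -0.0001 -0.0001] rows 1.0 0.1
```

View pics/p1s.png

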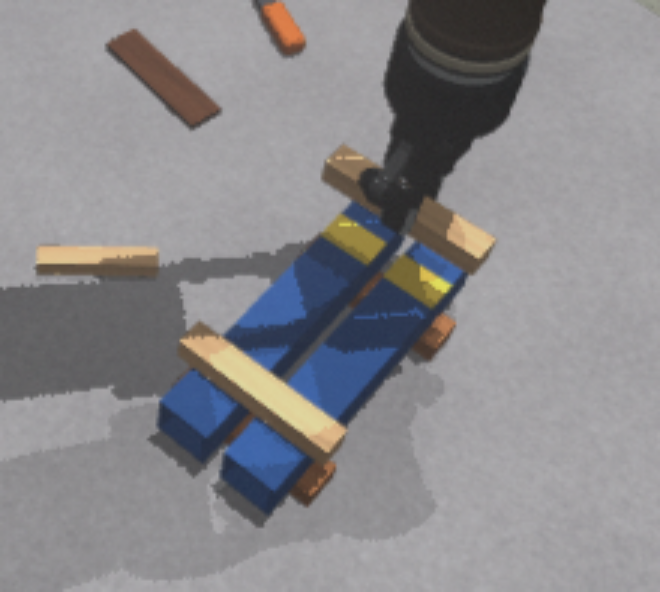

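The side crop shows the spacer hovering parallel to the fixed one, over the yellow patches. I'll lower it.

Call:
step_arm(jaw=[1, 1, 1, 1, 1, 1, 1, 1], travel=[[0.008, 0.011, 0.03], [0.008, 0.011, 0.06], [0.008, 0.011, 0.09], [0.008, 0.011, 0.11], [0.008, 0.011, 0.125], [0.008, 0.011, 0.135], [0.008, 0.011, 0.142], [0.008, 0.011, 0.142]], turn=[[-0.002, 0, 0], [-0.002, 0, 0], [-0.002, 0, 0], [-0.002, 0, 0], [-0.002, 0, 0], [-0.002, 0, 0], [-0.002, 0, 0], [-0.002, 0, 0]])

```text
time: 5.13
tool_pos: [0.5457, -0.2828, 0.0711]
tcp_rot: [0.643, 0.766, -0.001, 0.001]
ft_force: [0.6, 0.4, -0.9]
grip_width: 0.245
```

```bash
python3 -c "
from h import *
plan([.5451,-.2806,.065],10.1)
"
```

```text
t 5.13 pos [ 0.5457 -0.2828  0.0711] F [ 0.6  0.4 -0.9] w 0.245 travel [ 0.0057 -0.0006  0.0152] turn [-0.0002  0.0006 -0.0005] rows 0.2 0.0
```

Call:
step_arm(jaw=[1, 1, 1, 1, 1, 1], travel=[[0.006, 0, 0.004], [0.006, 0, 0.008], [0.006, 0, 0.012], [0.006, 0, 0.015], [0.006, 0, 0.016], [0.006, 0, 0.016]], turn=[[0, 0, 0], [0, 0, 0], [0, 0, 0], [0, 0, 0], [0, 0, 0], [0, 0, 0]])

```text
time: 5.63
tool_pos: [0.5454, -0.2805, 0.065]
tcp_rot: [0.643, 0.766, -0.001, 0.001]
ft_force: [-0.9, 0.4, 0.6]
grip_width: 0.247
```

Call:
step_arm(jaw=[1, 1, 1], travel=[[0, 0, 0.002], [0, 0, 0.004], [0, 0, 0.004]], turn=[[0, 0, 0], [0, 0, 0], [0, 0, 0]])

```text
time: 5.88
tool_pos: [0.5454, -0.2805, 0.0649]
tcp_rot: [0.643, 0.766, -0.001, 0.0]
ft_force: [-2.0, 2.4, 8.5]
grip_width: 0.242
```

It's in contact at 8.5 N. I'll open gently.

Call:
step_arm(jaw=[0.8, 0.7, 0.6, 0.4, 0.2, 0, 0, 0], travel=[[0, 0, -0.002], [0, 0, -0.002], [0, 0, -0.002], [0, 0, -0.002], [0, 0, -0.002], [0, 0, -0.002], [0, 0, -0.002], [0, 0, -0.002]], turn=[[0, 0, 0], [0, 0, 0], [0, 0, 0], [0, 0, 0], [0, 0, 0], [0, 0, 0], [0, 0, 0], [0, 0, 0]])

```text
time: 6.55
tool_pos: [0.5454, -0.2804, 0.0656]
tcp_rot: [0.643, 0.766, -0.001, 0.0]
ft_force: [-0.3, -0.3, -0.1]
grip_width: 0.999
```

Call:
step_arm(jaw=[0, 0, 0, 0, 0, 0, 0, 0], travel=[[0, 0, -0.02], [0, 0, -0.06], [0, 0, -0.12], [0, 0, -0.2], [0, 0, -0.28], [0, 0, -0.28], [0, 0, -0.28], [0, 0, -0.28]], turn=[[0, 0, 0], [0, 0, 0], [0, 0, 0], [0, 0, 0], [0, 0, 0], [0, 0, 0], [0, 0, 0], [0, 0, 0]])

```text
time: 7.22
tool_pos: [0.5452, -0.2801, 0.1778]
tcp_rot: [0.643, 0.766, -0.001, 0.0]
ft_force: [-0.7, 0.3, -0.7]
grip_width: 1.0
```

```bash
python3 -c "
from h import *
plan([.4771,.2469,.13],-38.4)
c=vision.capture('side'); cv2.imwrite('pics/p2s.png',cv2.resize(c['color'][180:384,230:450],None,fx=3,fy=2.9))
"
```

```text
t 7.22 pos [ 0.5452 -0.2801  0.1778] F [-0.7  0.3 -0.7] w 1.0 travel [1.3273 0.0612 0.1174] turn [-1.000e-04  6.000e-04  2.689e-01] rows 12.8 6.8
```

View pics/p2s.png

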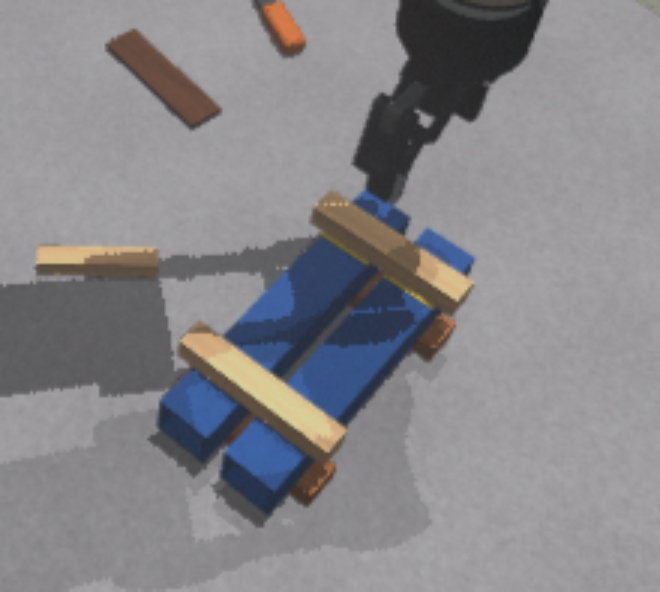

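The spacer lies flat across both tubes, on the tape and parallel to the fixed one. Now I'll go for the tube.

Call:
step_arm(jaw=[0, 0, 0, 0, 0, 0, 0, 0], travel=[[0.1, 0, 0], [0.2, 0.01, 0], [0.3, 0.02, 0], [0.4, 0.02, 0], [0.5, 0.03, 0], [0.6, 0.03, 0], [0.7, 0.03, 0], [0.8, 0.03, 0]], turn=[[0, 0, 0.02], [0, 0, 0.04], [0, 0, 0.06], [0, 0, 0.08], [0, 0, 0.1], [0, 0, 0.12], [0, 0, 0.14], [0, 0, 0.16]])

```text
time: 7.93
tool_pos: [0.4985, 0.0393, 0.1746]
tcp_rot: [0.814, 0.581, -0.003, -0.002]
ft_force: [0.3, 0.8, -0.1]
grip_width: 0.998
```

```bash
python3 -c "
from h import *
plan([.4771,.2469,.11],-38.4)
"
```

```text
t 7.93 pos [0.4985 0.0393 0.1746] F [ 0.3  0.8 -0.1] w 0.998 travel [ 0.4738 -0.2186  0.1617] turn [-0.0018  0.0011  0.1078] rows 5.2 2.7
```

Call:
step_arm(jaw=[0, 0, 0, 0, 0, 0, 0, 0], travel=[[0.1, -0.045, 0.03], [0.2, -0.09, 0.07], [0.3, -0.14, 0.1], [0.4, -0.18, 0.13], [0.474, -0.219, 0.162], [0.474, -0.219, 0.162], [0.474, -0.219, 0.162], [0.474, -0.219, 0.162]], turn=[[-0.002, 0.001, 0.03], [-0.002, 0.001, 0.06], [-0.002, 0.001, 0.09], [-0.002, 0.001, 0.108], [-0.002, 0.001, 0.108], [-0.002, 0.001, 0.108], [-0.002, 0.001, 0.108], [-0.002, 0.001, 0.108]])

```text
time: 8.6
tool_pos: [0.4754, 0.2467, 0.1081]
tcp_rot: [0.9, 0.436, -0.002, 0.001]
ft_force: [-0.3, -0.5, 0.3]
grip_width: 0.999
```

```bash
python3 -c "
from h import *
plan([.4771,.2469,.006],-38.4)
c=vision.capture('side'); cv2.imwrite('pics/t1s.png',cv2.resize(c['color'][80:240,120:320],None,fx=3.5,fy=3.5))
"
```

```text
t 8.6 pos [0.4754 0.2467 0.1081] F [-0.3 -0.5  0.3] w 0.999 travel [0.0042 0.0032 0.2552] turn [-0.0002  0.0013  0.0005] rows 2.4 0.0
```

View pics/t1s.png

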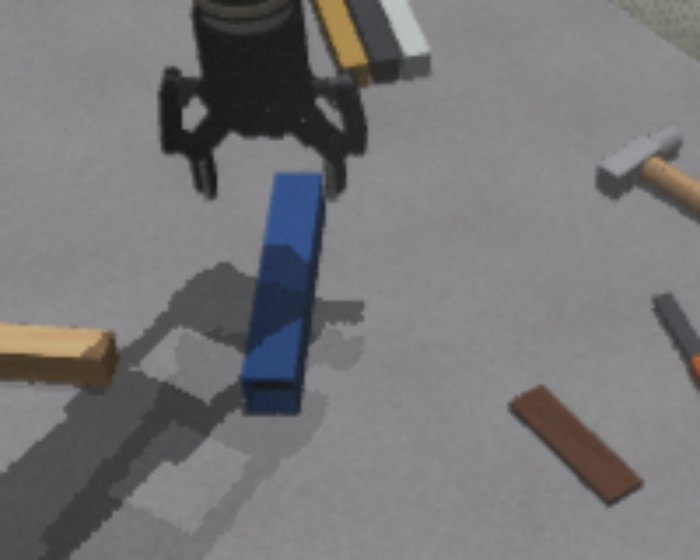

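The jaws are lined up across the tube, at crop (205,190) and (335,190). Next I descend and grip at 80 N.

Call:
step_arm(jaw=[0, 0, 0, 0, 0, 0, 0, 0], travel=[[0.004, 0.003, 0.06], [0.004, 0.003, 0.12], [0.004, 0.003, 0.17], [0.004, 0.003, 0.21], [0.004, 0.003, 0.24], [0.004, 0.003, 0.254], [0.004, 0.003, 0.254], [0.004, 0.003, 0.254]], turn=[[0, 0.001, 0], [0, 0.001, 0], [0, 0.001, 0], [0, 0.001, 0], [0, 0.001, 0], [0, 0.001, 0], [0, 0.001, 0], [0, 0.001, 0]])

```text
time: 9.32
tool_pos: [0.4786, 0.2458, 0.0077]
tcp_rot: [0.901, 0.435, 0.0, 0.0]
ft_force: [0.2, 0.1, 0.2]
grip_width: 0.994
```

Call:
step_arm(jaw=[0.3, 0.4, 0.5, 0.6, 0.8, 1, 1, 1], travel=[[0, 0, 0], [0, 0, 0], [0, 0, 0], [0, 0, 0], [0, 0, 0], [0, 0, 0], [0, 0, 0], [0, 0, 0]], turn=[[0, 0, 0], [0, 0, 0], [0, 0, 0], [0, 0, 0], [0, 0, 0], [0, 0, 0], [0, 0, 0], [0, 0, 0]], newtons=80)

```text
time: 9.98
tool_pos: [0.4794, 0.2465, 0.0087]
tcp_rot: [0.901, 0.435, 0.001, -0.0]
ft_force: [-0.5, -0.1, 6.5]
grip_width: 0.457
```

Call:
step_arm(jaw=[1, 1, 1, 1, 1, 1, 1, 1], travel=[[0, 0, -0.01], [0, 0, -0.03], [0, 0, -0.07], [0, 0, -0.12], [0, 0, -0.18], [0, 0, -0.25], [0, 0, -0.32], [0, 0, -0.36]], turn=[[0, 0, 0], [0, 0, 0], [0, 0, 0], [0, 0, 0], [0, 0, 0], [0, 0, 0], [0, 0, 0], [0, 0, 0]])

```text
time: 10.65
tool_pos: [0.4798, 0.2465, 0.1556]
tcp_rot: [0.901, 0.435, 0.003, 0.0]
ft_force: [1.2, 0.5, -3.2]
grip_width: 0.453
```

```bash
python3 -c "
from h import *
plan([.4712,-.2936,.165],-79.9);print(read_state()['moment'])
c=vision.capture('side'); cv2.imwrite('pics/t2s.png',cv2.resize(c['color'][40:240,100:320],None,fx=3,fy=3))
c=vision.capture('top'); cv2.imwrite('pics/t2t.png',c['color'])
"
```

```text
t 10.65 pos [0.4798 0.2465 0.1556] F [ 1.2  0.5 -3.2] w 0.453 travel [-1.0708  0.8229 -0.0266] turn [ 2.000e-04 -1.800e-03  2.303e-01] rows 13.0 5.8
[ 0.05538934 -0.06315316 -0.03569152]
```

View pics/t2s.png

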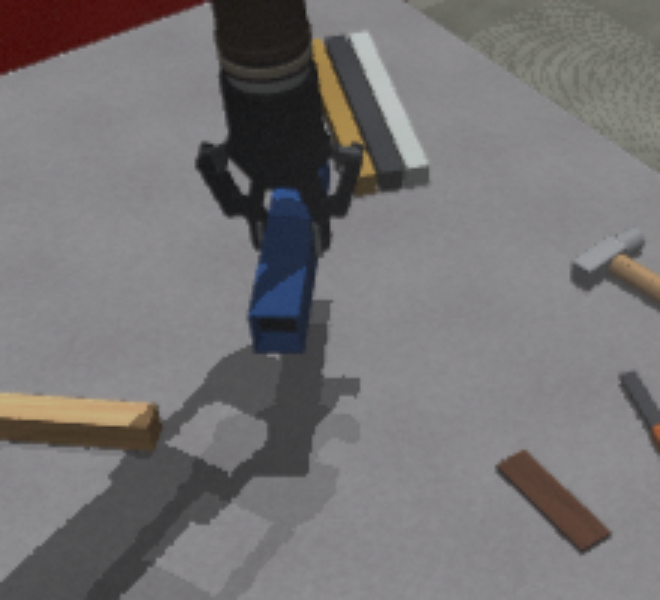

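View pics/t2t.png

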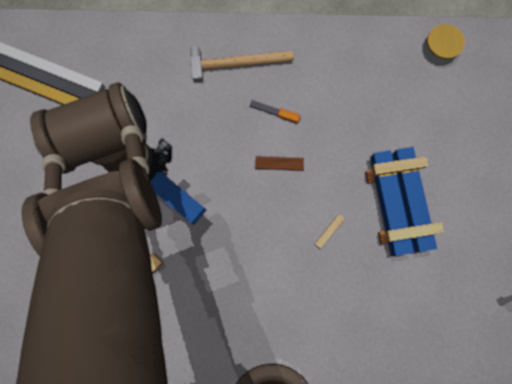

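The tube is held level, and the top view shows the new spacer at (401,166), free of the arm. I'll measure its placing now.

```bash
python3 -c "
from h import *
c=vision.capture('top')
for q in blobs(c,'pale'):
    r=cv2.minAreaRect(q)
    if r[0][0]>380 and r[0][1]>100:
        b=np.array([onplane(c,u,v,.082) for u,v in cv2.boxPoints(r)]);e=b[1]-b[0],b[2]-b[1];l=max(e,key=np.linalg.norm)
        print(b.mean(0).round(4),np.degrees(np.arctan2(l[1],l[0])).round(1),np.linalg.norm(l).round(3))
"
```

```text
[ 0.3978 -0.3059  0.082 ] -78.9 0.12
[ 0.5424 -0.2802  0.082 ] -80.2 0.12
```

The placed spacer is within 3 mm of the mark and within 2° of square. Now I'll carry the tube over.

Call:
step_arm(jaw=[1, 1, 1, 1, 1, 1, 1, 1], travel=[[-0.04, 0.03, -0.01], [-0.1, 0.077, -0.02], [-0.17, 0.131, -0.026], [-0.24, 0.185, -0.026], [-0.31, 0.239, -0.026], [-0.38, 0.292, -0.026], [-0.45, 0.346, -0.026], [-0.52, 0.4, -0.026]], turn=[[0, 0, 0.01], [0, -0.001, 0.03], [0, -0.002, 0.05], [0, -0.002, 0.065], [0, -0.002, 0.08], [0, -0.002, 0.095], [0, -0.002, 0.11], [0, -0.002, 0.125]])

```text
time: 11.47
tool_pos: [0.4729, -0.0172, 0.1611]
tcp_rot: [0.968, 0.25, -0.003, 0.0]
ft_force: [0.7, -0.4, -4.4]
grip_width: 0.453
```

```bash
python3 -c "
from h import *
plan([.4710,-.2933,.16],-79.9)
"
```

```text
t 11.47 pos [ 0.4729 -0.0172  0.1611] F [ 0.7 -0.4 -4.4] w 0.453 travel [-0.3381  0.6018  0.0037] turn [-1.000e-04  1.700e-03  1.046e-01] rows 6.6 2.6
```

Call:
step_arm(jaw=[1, 1, 1, 1, 1, 1, 1, 1], travel=[[-0.05, 0.09, 0.003], [-0.1, 0.178, 0.003], [-0.15, 0.267, 0.003], [-0.2, 0.356, 0.003], [-0.25, 0.445, 0.003], [-0.29, 0.516, 0.003], [-0.32, 0.57, 0.003], [-0.338, 0.602, 0.003]], turn=[[0, 0.002, 0.015], [0, 0.002, 0.03], [0, 0.002, 0.05], [0, 0.002, 0.07], [0, 0.002, 0.09], [0, 0.002, 0.1046], [0, 0.002, 0.1046], [0, 0.002, 0.1046]])

```text
time: 12.13
tool_pos: [0.4692, -0.2955, 0.1577]
tcp_rot: [0.996, 0.087, -0.001, -0.001]
ft_force: [-0.6, -0.3, -4.5]
grip_width: 0.452
```

```bash
python3 -c "
from h import *
plan([.4710,-.2933,.098],-79.9)
c=vision.capture('side'); cv2.imwrite('pics/q1s.png',cv2.resize(c['color'][180:384,230:450],None,fx=3,fy=2.9))
"
```

```text
t 12.13 pos [ 0.4692 -0.2955  0.1577] F [-0.6 -0.3 -4.5] w 0.452 travel [ 0.0057 -0.0042  0.1492] turn [-0.0008  0.0007 -0.0008] rows 1.4 0.0
```

View pics/q1s.png

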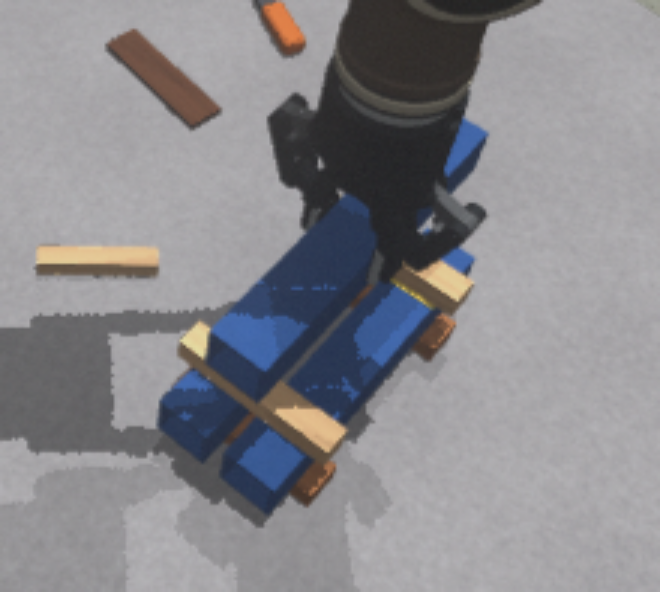

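The tube hovers over the stack, aligned with it. I'll lower it.

Call:
step_arm(jaw=[1, 1, 1, 1, 1, 1, 1, 1], travel=[[0.006, -0.004, 0.025], [0.006, -0.004, 0.05], [0.006, -0.004, 0.08], [0.006, -0.004, 0.105], [0.006, -0.004, 0.125], [0.006, -0.004, 0.14], [0.006, -0.004, 0.148], [0.006, -0.004, 0.148]], turn=[[-0.001, 0.001, -0.001], [-0.001, 0.001, -0.001], [-0.001, 0.001, -0.001], [-0.001, 0.001, -0.001], [-0.001, 0.001, -0.001], [-0.001, 0.001, -0.001], [-0.001, 0.001, -0.001], [-0.001, 0.001, -0.001]])

```text
time: 12.85
tool_pos: [0.4712, -0.2945, 0.0979]
tcp_rot: [0.996, 0.089, 0.0, 0.001]
ft_force: [0.3, -0.0, -3.8]
grip_width: 0.454
```

```bash
python3 -c "
from h import *
plan([.4710,-.2933,.091],-79.9)
"
```

```text
t 12.85 pos [ 0.4712 -0.2945  0.0979] F [ 0.3 -0.  -3.8] w 0.454 travel [-0.     -0.0032  0.0173] turn [ 0.0006 -0.0001  0.0004] rows 0.2 0.0
```

Call:
step_arm(jaw=[1, 1, 1, 1, 1, 1], travel=[[0, -0.003, 0.005], [0, -0.003, 0.009], [0, -0.003, 0.013], [0, -0.003, 0.016], [0, -0.003, 0.018], [0, -0.003, 0.018]], turn=[[0, 0, 0], [0, 0, 0], [0, 0, 0], [0, 0, 0], [0, 0, 0], [0, 0, 0]])

```text
time: 13.35
tool_pos: [0.4712, -0.2935, 0.0909]
tcp_rot: [0.996, 0.089, 0.0, 0.001]
ft_force: [-0.3, -0.2, -3.6]
grip_width: 0.456
```

Call:
step_arm(jaw=[1, 1, 1, 1], travel=[[0, 0, 0.002], [0, 0, 0.004], [0, 0, 0.005], [0, 0, 0.005]], turn=[[0, 0, 0], [0, 0, 0], [0, 0, 0], [0, 0, 0]])

```text
time: 13.68
tool_pos: [0.4713, -0.2936, 0.0908]
tcp_rot: [0.996, 0.089, 0.0, 0.001]
ft_force: [-3.5, 2.7, 7.8]
grip_width: 0.456
```

It's in contact: the vertical force rose from -3.6 to +7.8 N. I'll release gently.

Call:
step_arm(jaw=[0.5, 0.45, 0.4, 0.3, 0.2, 0, 0, 0], travel=[[0, 0, -0.002], [0, 0, -0.002], [0, 0, -0.002], [0, 0, -0.002], [0, 0, -0.002], [0, 0, -0.002], [0, 0, -0.002], [0, 0, -0.002]], turn=[[0, 0, 0], [0, 0, 0], [0, 0, 0], [0, 0, 0], [0, 0, 0], [0, 0, 0], [0, 0, 0], [0, 0, 0]])

```text
time: 14.35
tool_pos: [0.4712, -0.2936, 0.0914]
tcp_rot: [0.996, 0.089, 0.0, 0.001]
ft_force: [0.1, 0.4, -1.2]
grip_width: 0.999
```

Call:
step_arm(jaw=[0, 0, 0, 0, 0, 0, 0, 0], travel=[[0, 0, -0.02], [0, 0, -0.06], [0, 0, -0.12], [0, 0, -0.2], [0, 0, -0.28], [0, 0, -0.36], [0, 0, -0.4], [0, 0, -0.4]], turn=[[0, 0, 0], [0, 0, 0], [0, 0, 0], [0, 0, 0], [0, 0, 0], [0, 0, 0], [0, 0, 0], [0, 0, 0]])

```text
time: 15.02
tool_pos: [0.474, -0.2953, 0.2577]
tcp_rot: [0.996, 0.089, 0.004, 0.004]
ft_force: [-0.2, -0.2, 1.0]
grip_width: 0.998
```

```bash
python3 -c "
from h import *
plan([.45,.0,.25],-79.9)
c=vision.capture('side'); cv2.imwrite('pics/q2s.png',cv2.resize(c['color'][180:384,230:450],None,fx=3,fy=2.9))
"
```

```text
t 15.02 pos [ 0.474  -0.2953  0.2577] F [-0.2 -0.2  1. ] w 0.998 travel [ 0.0712 -0.7375  0.0128] turn [ 0.0031 -0.0025  0.0004] rows 7.1 0.1
```

View pics/q2s.png

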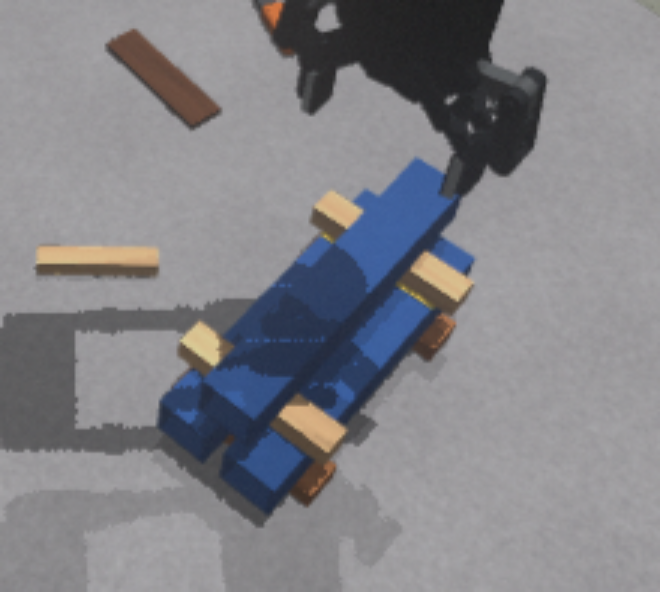

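The tube rests on both spacers. I'll move the arm aside to check from above.

Call:
step_arm(jaw=[0, 0, 0, 0, 0, 0, 0, 0], travel=[[0.01, -0.09, 0], [0.02, -0.18, 0], [0.03, -0.27, 0], [0.04, -0.36, 0], [0.04, -0.45, 0], [0.05, -0.54, 0], [0.06, -0.6, 0], [0.06, -0.64, 0]], turn=[[0, 0, 0], [0, 0, 0], [0, 0, 0], [0, 0, 0], [0, 0, 0], [0, 0, 0], [0, 0, 0], [0, 0, 0]])

```text
time: 15.73
tool_pos: [0.4494, -0.0354, 0.2513]
tcp_rot: [0.996, 0.09, 0.001, 0.002]
ft_force: [0.3, -0.1, -0.0]
grip_width: 1.001
```

Call:
step_arm(jaw=[0, 0, 0, 0, 0, 0], travel=[[0, 0, 0], [0, 0, 0], [0, 0, 0], [0, 0, 0], [0, 0, 0], [0, 0, 0]], turn=[[0, 0, 0], [0, 0, 0], [0, 0, 0], [0, 0, 0], [0, 0, 0], [0, 0, 0]])

```text
time: 16.23
tool_pos: [0.4495, -0.0364, 0.2512]
tcp_rot: [0.996, 0.089, 0.001, 0.002]
ft_force: [0.6, -0.4, -0.8]
grip_width: 1.003
```

```bash
python3 -c "
from h import *
c=vision.capture('top'); cv2.imwrite('pics/f1.png',cv2.resize(c['color'][130:270,340:460],None,fx=4,fy=4))
d=vision.capture('side'); cv2.imwrite('pics/f2.png',cv2.resize(d['color'][220:370,260:410],None,fx=4,fy=4,interpolation=2))
st=np.array([.4712,-.2936]);a=np.radians(10.1);X=np.array([np.cos(a),np.sin(a)]);Y=np.array([-X[1],X[0]])
P=[[*(st+sx*X*.12+sy*Y*.02),.122] for sx,sy in((1,1),(1,-1),(-1,-1),(-1,1))]
print(proj(c,P).round(1).tolist(),proj(d,P).round(1).tolist(),((proj(c,P)-[340,130])*4).round().tolist(),((proj(d,P)-[260,220])*4).round().tolist())
"
```

```text
[[393.6, 142.0], [411.6, 139.2], [437.2, 249.3], [418.3, 252.3]] [[367.7, 234.5], [384.3, 244.9], [313.3, 325.3], [296.0, 311.5]] [[214.0, 48.0], [286.0, 37.0], [389.0, 477.0], [313.0, 489.0]] [[431.0, 58.0], [497.0, 100.0], [213.0, 421.0], [144.0, 366.0]]
```

View pics/f1.png

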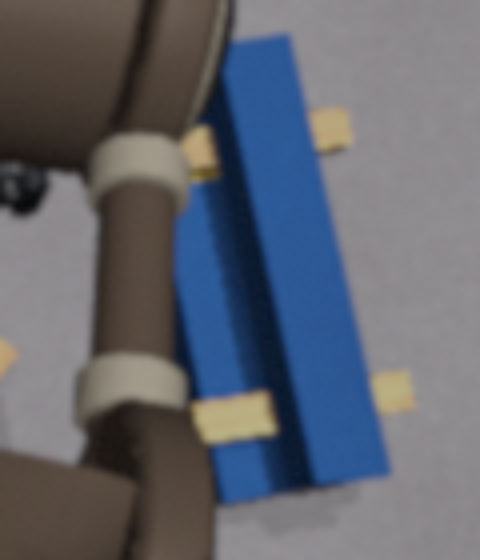

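View pics/f2.png

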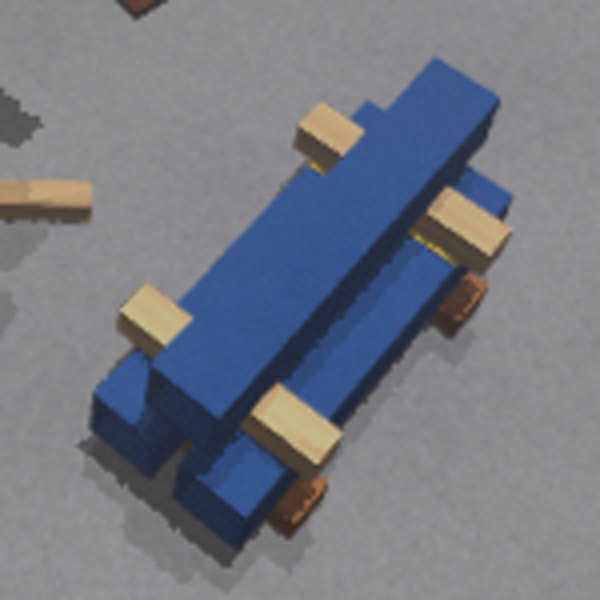

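In both views the tube's corners match the ideal placed tube to about 1–2 px (2–4 mm). In the side crop, for example, they are seen at (437,58), (500,100) and (220,420), against (431,58), (497,100) and (213,421) predicted. I'm handing in.

```bash
python3 -c "
from h import *
print(ctrl.sign_off())"
```

```text
the job is handed in; nothing more can be done
None
```

Both parts are placed, released and handed in, with the robot's clock at about 16 s of the 64 s allowed. I laid the middle-sized pale stick across both lower tubes on the tape marks, then the loose blue tube on the two spacers. I set each down until light contact (about 8 N) before opening the jaws.

- **Spacer:** seen from above before the tube went on, it was about 3 mm from the mark, within 2° of square, and flat.
- **Tube:** seen in both cameras at the end, its top corners matched the ideal centred, level pose to about 2–4 mm. The gripper was open and well clear.

No check failed or disagreed. I did not measure the tube's tilt or height on their own, only through that corner match. The hand-in reports no verdict.

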